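# Nudge a pump module home in its dock

### The job

Take the push stick from its tray and, with its rubber end, nudge the dosing-pump module along its channel into the dock until it is fully home against the stop hidden inside, and seat it there with one steady press of about 18 newtons through the stick. Go slowly, in small gentle nudges, because a knock or push of over 22 newtons breaks the stop; never touch the module with the gripper itself. Then lay the stick back flat in its tray and leave the other things where they are.

Things in the scene. Friction and masses are not known exactly. Their poses are not given: they have to be found in the camera images.
- dock: Fixed dock: aluminium channel leading into a closed grey hood. Origin on the table, on the channel's centre line at the hood's mouth; +x points into the hood, z up. Hidden inside is a rigid, fragile stop plate across the channel; its face lies somewhere 80 to 120 mm in from the mouth, different each time, not measured. It neither springs nor clicks; over 22 N from the module breaks it.
- hood_top (a point): Centre of the hood's roof, 80 mm in from the mouth, 71 mm above the table. The hood runs from dock x = 0 to 160 mm; opening 74 mm wide, ceiling 66 mm above the table, outer width 94 mm; roof, sides and far end are closed.
- channel_start (a point): Open end of the channel, dock x = -210 mm, on the base plate's upper face (4 mm above the table; plate 100 mm wide). From here to the mouth run two guide rails, 74 mm apart inside, 10 mm thick, tops 12 mm above the table.
- module: White plastic box 90 (x) x 70 (y) x 50 mm (z), grey disc on top, 0.3 to 0.65 kg, standing on the channel's 4 mm base plate, 2 mm play to each rail. Origin: centre of the underside; +x points to the hood, like the dock's. Push its rear face, x = -45 mm; leading face x = +45 mm. Slides with plain dry friction, steady 1.5 to 6 N, and stays where left; pushed faster than 0.15 m/s it is damaged.
- stick: Push stick, 0.14 kg, 200 mm long. Origin on its underside near its balance point; +x to the rubber end, z up. Wooden handle 22 mm wide (y), 34 mm high, x = -60 to +50 mm: take it from above near x = 0. Then a white rod 16 mm thick and a rubber disc 30 mm across, flat end face at x = +140 mm; both centred 17 mm above the underside.
- stick_mid (a point): Middle of the stick's handle: 17 mm above the stick's origin.
- stick_tip (a point): Centre of the flat rubber end face of the stick, x = +140 mm, 17 mm above its underside.
- tray: Fixed shallow grey tray for the stick, 260 (x) x 130 mm (y), floor 4 mm thick, rim 10 mm above the table, walls 4 mm. Origin at the centre of its underside. The stick lies in it along the tray's x axis, rubber end to +x, origin about 40 mm to -x of the tray's centre.
- carton: Bystander: cardboard box 100 x 130 x 60 mm, loose.
- bottle: Bystander: amber bottle 44 mm across, 95 mm tall, loose.
- ruler: Bystander: folded wooden rule 200 x 27 x 16 mm, loose.
Things that resemble listed ones, but are neither listed nor needed, are in the scene too. What is meant by the stick is not blue, green or yellow, and is the smaller of those in its own colour.

How it is judged:
By the outcome, as a careful person would: the job done as asked, in the order asked, and still so for the second after the job is handed in, with the robot touching nothing.
It also fails if it takes over 72 s, if anything falls off the work surface, if the arm or the gripper's body presses on something with over 40 N, if the wrist force passes 120 N, or if a joint passes its speed limit or range.

### The arm

A 6-joint arm with a two-finger parallel gripper is mounted at the origin on the work surface. World frame = base frame: x ahead of the robot, y to its left, z up, the work surface at z = 0. Lengths are in m, angles in rad, forces in N, time in s.
With the tool pointing down it reaches from about 0.35 to 0.775 m from the base axis. Payload 7.3 kg.
Tool frame: the origin (TCP) lies on the centre line of the jaws, within the pads' length; the fingertips stand 11 mm ahead of it and the grasp point (between the pads) lies 8 mm behind it; z points along the fingers, y is the direction in which the jaws open and shut (so a half turn about z gives the same grasp; the last joint's range is limited). The gripper opens to 92 mm and grips with 3 to 60 N. Pads are 19 mm wide; open, the fingers measure 130 mm over their backs; the gripper's body (75 mm by 190 mm) begins 47 mm behind the grasp point.
Start: joints at [0.986, 0.342, 1.524, -0, 1.275, -0.146], TCP at [0.223, 0.475, 0.238] pointing down, gripper open.
Joint ranges: [-2.53, 2.53], [-0.77, 2.02], [0.04, 2.7], [-1, 4.14], [0.28, 2.66], [-3.11, 3.11]. Speed limits (rad/s): [2.57, 2.57, 3.14, 3.14, 3.14, 3.14].

### API

Orientations are given as [roll, pitch, yaw] about the fixed x, y, z axes, in that order (R = Rz(yaw) Ry(pitch) Rx(roll)).
In Python, from cell import robot gives the robot as it stands.
- The arm moves only by the tool jog_arm, never from a script. Its argument "deltas" is one flat list of numbers, 6 for each row, row after row: the shift along the world's x, y, z in units of 0.1 m (1.0 is 0.1 m), then the turn, a rotation vector about the world's x, y, z in units of 90 degrees (1.0 is 90 degrees). A call has 1 to 5 rows; each row is the pose to reach, as a shift and turn from the pose commanded when the call began; what a row does not reach only later rows make up. A row lasts 1/12 s, in which the tool goes at most 41.7 mm and 7.16 degrees, less where a joint would pass 70% of its speed; a pose out of reach is approached as far as the arm can. A call with a number of a shift or a turn outside -1 to 1 is refused whole. A call with a gripper value outside its range is refused whole. "claw" is the opening, from 0 (shut) to 1 (fully open), set as the call begins (left out, the last holds). The fingers move at their own pace and stop on an object; "newtons" is the grip in N (left out, the last holds). Time passes only in rows, so rows that repeat a pose let the fingers close. It gives the time, the measured TCP pose, the force and the opening at its end, in the units of the state.
- robot.observe(): the state, without advancing time (a new reading comes with each control period).
- robot.read_camera(name): name is "scene" or "top"; returns the picture (420x560x3 uint8, red, green, blue); there is no depth.
- robot.camera_params(name): a dict with "fx", "fy", "cx", "cy" (pixels), "k1" (the pictures are not rectified: a ray, as slopes to the right and down, at radius r is drawn at 1 + k1 r^2 times it, then the intrinsics apply), "R" (3x3) and "t" (3): a world point X has camera coordinates R X + t. Camera axes: x right, y down, z forward; pixel columns grow to the right and rows downward; lengths in m; the calibration is good to about 2 mm. A picture is of the moment at which its call begins. camera_params takes no time and is no camera call.
- robot.hand_in(): hands the job in, once; it reports no verdict.
The state is a dict: "time": time; "qpos": joint angles; "qvel": joint speeds; "joint_efforts": joint torques, N m; "tool_pos": TCP position; "tool_rot": TCP orientation; "contact_force": force on the tool from outside, world axes, zero at the start; "torque": the same for the moment, N m; "opening": finger opening in m.
Only numpy, scipy, OpenCV 4.12 (cv2) and the standard library are available. Lean on these libraries where they do the work, as an engineer would, in place of code of your own. Each camera call takes 0.05 s, during which the arm holds its last target. There are 200 camera calls.

## Working session

There is one attempt and no reset: what is moved stays moved. The work goes in short steps, Python scripts to look and compute and a tool call to move; the robot and the scene stay as the last step left them, time stands still between calls to the robot, and variables do not carry over. Pictures are saved under pics/ and viewed, about 8 in all and at most 12, crops included, and the job is handed in when it is done.

Besides the shell and the picture viewer there is one more tool, called after ">>>" as name(argument=value, ...), one argument or row to a line, values as JSON. jog_arm: Moves the arm, as the interface text tells. Its arguments: {"type":"object","properties":{"deltas":{"type":"array","items":{"type":"number"}},"claw":{"type":"number"},"newtons":{"type":"number"}},"required":["deltas"]}

```bash
mkdir -p pics; ls; cat > h.py <<'E'
import numpy as np, cv2
from cell import robot
def snap(n,tag):
    im=robot.read_camera(n); cv2.imwrite(f'pics/{tag}.png',cv2.cvtColor(im,cv2.COLOR_RGB2BGR)); return im
def ray(n,uv):
    p=robot.camera_params(n); R=np.array(p['R']);t=np.array(p['t'])
    K=np.array([[p['fx'],0,p['cx']],[0,p['fy'],p['cy']],[0,0,1.]])
    q=cv2.undistortPoints(np.array([[uv]],float),K,np.array([p['k1'],0,0,0.]))[0,0]
    return -R.T@t, R.T@np.array([q[0],q[1],1])
def atz(n,uv,z):
    c,d=ray(n,uv); return c+d*(z-c[2])/d[2]
def tri(uvs,uvt):
    c1,d1=ray('scene',uvs);c2,d2=ray('top',uvt)
    s=np.linalg.lstsq(np.c_[d1,-d2],c2-c1,rcond=None)[0]
    a=c1+s[0]*d1;b=c2+s[1]*d2
    return (a+b)/2,np.linalg.norm(a-b)
E
python3 - <<'E'
from h import *
np.set_printoptions(precision=4,suppress=True)
a=snap('scene','s0');b=snap('top','t0')
for n in('scene','top'):
    p=robot.camera_params(n);print(n,p['fx'],p['k1'],-np.array(p['R']).T@p['t'],np.array(p['R'])[2])
print(robot.observe())
E
```

```text
pics
scene 534.4386138249376 -0.033763541971724736 [1.4749 0.8665 1.2793] [-0.5609 -0.4248 -0.7106]
top 396.6672925695075 -0.056349786299371464 [0.4314 0.1262 1.1805] [ 0.0439  0.0146 -0.9989]
{'time': 0.1, 'qpos': array([ 0.986 ,  0.3426,  1.5249,  0.    ,  1.2754, -0.146 ]), 'qvel': array([ 0.0013, -0.0022, -0.001 , -0.002 ,  0.0003,  0.0022]), 'joint_efforts': array([  0.0009, -43.2004, -24.4696,   0.0719,   0.0527,  -0.    ]), 'tool_pos': array([0.2228, 0.475 , 0.2371]), 'tool_rot': array([-3.1403, -0.0002,  2.7028]), 'contact_force': array([-0.3807,  0.3503, -0.0299]), 'torque': array([0.0308, 0.041 , 0.0045]), 'opening': 0.09196716397995992}
```

View pics/s0.png

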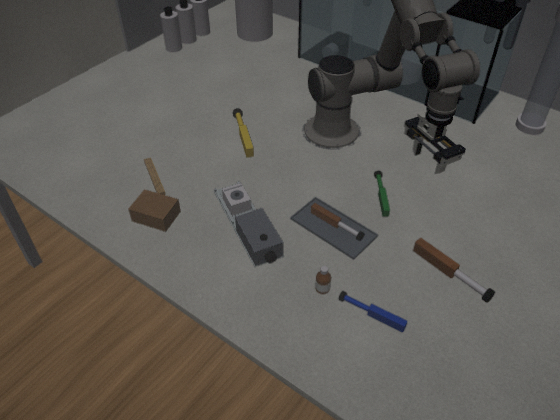

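View pics/t0.png

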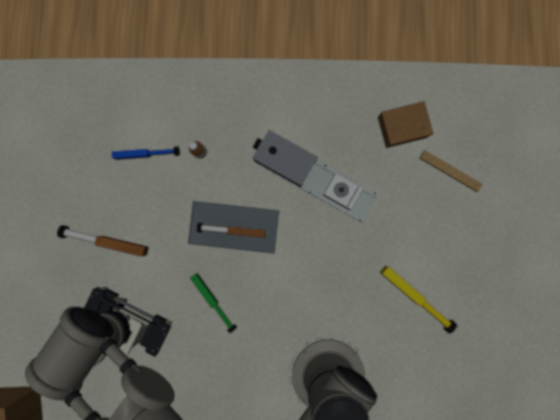

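The scene view shows the brown stick in the tray at about (338,222), the hood at (260,237) and the module at (237,199). In the top view the tray is at (234,227) with the rubber end at (199,228), the hood at (285,158) and the module at (343,190). Next I'll view enlarged crops.

```bash
python3 - <<'E'
import cv2,numpy as np
t=cv2.imread('pics/t0.png')[120:270,180:380]; s=cv2.imread('pics/s0.png')[170:270,205:385]
f=lambda i:cv2.convertScaleAbs(cv2.resize(i,None,fx=4,fy=4,interpolation=cv2.INTER_CUBIC),alpha=1.5)
cv2.imwrite('pics/t1.png',f(t));cv2.imwrite('pics/s1.png',f(s))
E
```

```text
(no output)
```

View pics/t1.png

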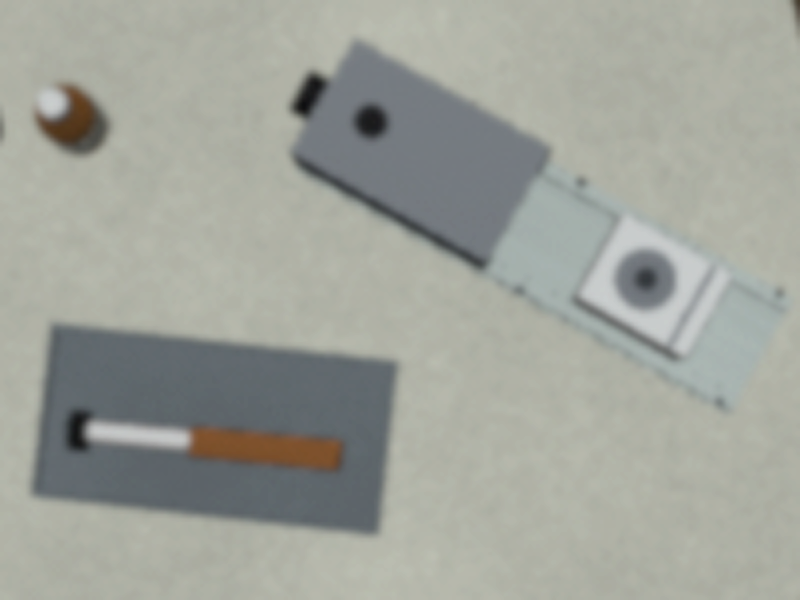

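View pics/s1.png

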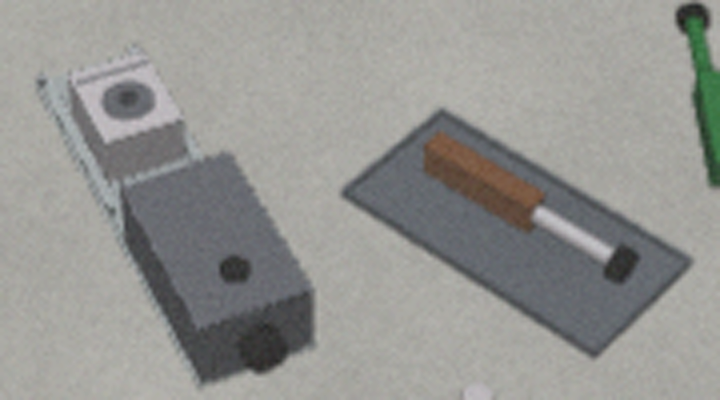

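The top crop shows the hood roof, module, tray and stick corners clearly, with the stick's tip to the left (+y) and the dock's +x running up and to the left. The scene crop shows the same corners. I'll triangulate them.

```bash
python3 - <<'E'
from h import *
np.set_printoptions(precision=4,suppress=True)
P=dict(mod=[(622,212,107,152),(728,268,70,80),(684,358,140,55),(575,297,185,122)],
hood=[(357,40,197,328),(550,150,122,188),(487,268,230,153),(297,157,313,290)],
tray=[(52,325,595,356),(397,362,343,192),(378,533,442,110),(33,495,692,262)],
handle=[(192,428,527,205),(342,440,425,147),(340,470,437,133),(190,455,545,193)])
Z=dict(mod=.054,hood=.071,tray=.01,handle=.038)
for k,L in P.items():
    A=[];B=[]
    for a,b,c,d in L:
        T=(180-.375+a/4,120-.375+b/4);S=(205-.375+c/4,170-.375+d/4)
        x,e=tri(S,T);A.append(x);B.append(atz('top',T,Z[k])); print(k,x,round(e,4),B[-1][:2],atz('scene',S,Z[k])[:2])
    for Q in(A,B):
        Q=np.array(Q);print('  c',Q.mean(0),'axis deg',[np.degrees(np.arctan2(*(v[1::-1]))) for v in(Q[0]-Q[1],Q[3]-Q[2],Q[0]-Q[3])],'len',np.linalg.norm(Q[0]-Q[1]),np.linalg.norm(Q[0]-Q[3]))
p=lambda u,v,z:atz('top',(180-.375+u/4,120-.375+v/4),z)
print('ch start',p(788,300,.004),p(730,410,.004),'tip',p(80,430,.021), 'disc',p(645,278,.055),'domes',p(582,182,.014),p(519,289,.014),p(780,293,.014),p(720,401,.014))
E
```

```text
mod [ 0.5903 -0.0051  0.0443] 0.002 [ 0.5895 -0.0048] [0.5968 0.0027]
mod [ 0.5503 -0.0799  0.0529] 0.0027 [ 0.5509 -0.0809] [ 0.5506 -0.0777]
mod [ 0.4873 -0.0524  0.0494] 0.0034 [ 0.4861 -0.0503] [ 0.4918 -0.0506]
mod [0.5283 0.0277 0.0489] 0.0007 [0.528  0.0278] [0.532  0.0314]
  c [ 0.539  -0.0274  0.0489] axis deg [np.float64(61.86584371933639), np.float64(62.910114161596134), np.float64(-27.816362254430345)] len 0.08531816698980736 0.07025443702410246
  c [ 0.5387 -0.027   0.054 ] axis deg [np.float64(63.10492732049415), np.float64(61.78430643324726), np.float64(-27.940138617116606)] len 0.0853184626584819 0.06959514503403905
hood [0.707  0.1862 0.0684] 0.0003 [0.7062 0.1862] [0.7087 0.1876]
hood [0.6305 0.0484 0.0684] 0.0002 [0.6301 0.0485] [0.6323 0.0502]
hood [0.5466 0.0908 0.0653] 0.0008 [0.5458 0.0913] [0.5511 0.0941]
hood [0.6226 0.2285 0.0627] 0.0025 [0.6219 0.2267] [0.6277 0.2339]
  c [0.6266 0.1385 0.0662] axis deg [np.float64(60.98857206262638), np.float64(61.09954417784085), np.float64(-26.593676061719794)] len 0.1576539964331832 0.09454948525656873
  c [0.626  0.138
[... 927 characters left out ...]
13 0.1935 0.0335] 0.0002 [0.4014 0.1933] [0.4052 0.1958]
handle [0.4093 0.3028 0.0364] 0.0018 [0.4098 0.3018] [0.41   0.3042]
  c [0.4156 0.2476 0.0355] axis deg [np.float64(85.92372760662612), np.float64(85.83612138400456), np.float64(-6.88359055973879)] len 0.10695661861295169 0.020619041080856066
  c [0.4159 0.2471 0.038 ] axis deg [np.float64(86.63924785158632), np.float64(85.53505002420815), np.float64(-2.7838693744755405)] len 0.10873514356873647 0.019508185074286723
ch start [ 0.5333 -0.135   0.004 ] [ 0.4507 -0.0927  0.004 ] tip [0.4261 0.386  0.021 ] disc [ 0.5425 -0.0217  0.055 ] domes [0.6169 0.0204 0.014 ] [0.5366 0.0657 0.014 ] [ 0.5374 -0.1268  0.014 ] [ 0.457  -0.0834  0.014 ]
```

>>> jog_arm(
  deltas=[0.13, -0.15, -0.04, 0, 0, -0.05, 0.26, -0.3, -0.1, 0, 0, -0.11, 0.39, -0.45, -0.2, 0, 0, -0.17, 0.52, -0.6, -0.3, 0, 0, -0.22, 0.64, -0.74, -0.39, 0, 0, -0.27],
  claw=0.5,
  newtons=30,
)

```text
time: 0.52
tool_pos: [0.2873, 0.4003, 0.1979]
tool_rot: [-3.141, 0.0, 2.275]
contact_force: [0.7, 1.2, -0.5]
opening: 0.0631
```

>>> jog_arm(
  deltas=[0.13, -0.15, -0.08, 0, 0, -0.05, 0.26, -0.3, -0.16, 0, 0, -0.1, 0.39, -0.45, -0.24, 0, 0, -0.15, 0.52, -0.6, -0.32, 0, 0, -0.2, 0.64, -0.74, -0.39, 0, 0, -0.25],
)

```text
time: 0.93
tool_pos: [0.3514, 0.3262, 0.159]
tool_rot: [-3.141, 0.0, 1.882]
contact_force: [0.7, -0.5, 0.2]
opening: 0.0461
```

>>> jog_arm(
  deltas=[0.13, -0.15, -0.08, 0, 0, -0.05, 0.26, -0.3, -0.16, 0, 0, -0.1, 0.39, -0.45, -0.24, 0, 0, -0.15, 0.52, -0.6, -0.32, 0, 0, -0.2, 0.65, -0.745, -0.4, 0, 0, -0.247],
)

```text
time: 1.35
tool_pos: [0.4164, 0.2519, 0.1191]
tool_rot: [-3.141, 0.0, 1.494]
contact_force: [-0.6, 0.3, 0.3]
opening: 0.0458
```

>>> jog_arm(
  deltas=[0, 0, 0, 0, 0, 0, 0, 0, 0, 0, 0, 0],
)

```text
time: 1.52
tool_pos: [0.416, 0.2522, 0.1192]
tool_rot: [-3.14, 0.001, 1.497]
contact_force: [-0.4, 0.6, -0.5]
opening: 0.0459
```

>>> jog_arm(
  deltas=[0, 0, -0.2, 0, 0, 0, 0, 0, -0.45, 0, 0, 0, 0, 0, -0.65, 0, 0, 0, 0, 0, -0.75, 0, 0, 0, 0, 0, -0.8, 0, 0, 0],
)

```text
time: 1.93
tool_pos: [0.4149, 0.2532, 0.0387]
tool_rot: [-3.14, 0.001, 1.5]
contact_force: [0.5, 0.2, 0.2]
opening: 0.0461
```

>>> jog_arm(
  deltas=[0, 0, -0.05, 0, 0, 0, 0, 0, -0.1, 0, 0, 0, 0, 0, -0.15, 0, 0, 0, 0, 0, -0.18, 0, 0, 0, 0, 0, -0.19, 0, 0, 0],
)

```text
time: 2.35
tool_pos: [0.4161, 0.2528, 0.0206]
tool_rot: [3.141, -0.0, 1.498]
contact_force: [-0.5, 0.3, 0.3]
opening: 0.0457
```

```bash
python3 - <<'E'
from h import *
im=snap('scene','s2')[150:290,270:440]
cv2.imwrite('pics/s2c.png',cv2.convertScaleAbs(cv2.resize(im[...,::-1],None,fx=4,fy=4,interpolation=cv2.INTER_CUBIC),alpha=1.5))
print(robot.observe())
E
```

```text
{'time': 2.4, 'qpos': array([ 3.88384845e-01,  5.70280061e-01,  1.87598321e+00, -7.16836507e-05,
        6.95263577e-01,  4.61223168e-01]), 'qvel': array([-0.00130655, -0.00793026, -0.00380198,  0.00132415,  0.00669723,
       -0.00063737]), 'joint_efforts': array([ 5.33287064e-02, -4.48583043e+01, -1.46338704e+01,  5.87649574e-02,
       -3.50321957e-02, -6.97576252e-04]), 'tool_pos': array([0.41604826, 0.25276646, 0.02064997]), 'tool_rot': array([3.14151329e+00, 1.18380180e-05, 1.49801305e+00]), 'contact_force': array([-0.71587036,  0.48301017, -0.08370975]), 'torque': array([-0.07496436,  0.07908224,  0.0137207 ]), 'opening': 0.04590193084251384}
```

View pics/s2c.png

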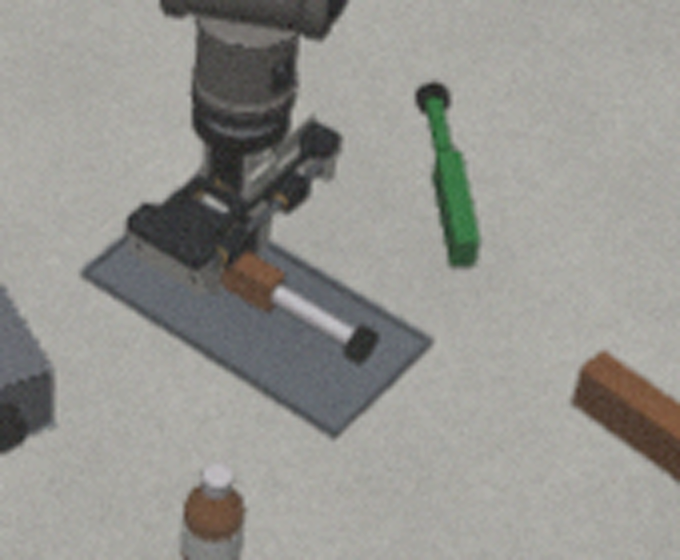

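The fingers straddle the handle inside the tray, with the rubber end free at crop (360,343). I'll close the gripper.

>>> jog_arm(
  deltas=[0, 0, 0, 0, 0, 0, 0, 0, 0, 0, 0, 0, 0, 0, 0, 0, 0, 0, 0, 0, 0, 0, 0, 0, 0, 0, 0, 0, 0, 0],
  claw=0,
  newtons=50,
)

```text
time: 2.82
tool_pos: [0.4164, 0.2529, 0.021]
tool_rot: [3.141, -0.0, 1.498]
contact_force: [0.8, -0.3, 0.8]
opening: 0.0217
```

>>> jog_arm(
  deltas=[0, 0, 0.02, 0, 0, 0, 0, 0, 0.1, 0, 0, 0, 0, 0, 0.25, 0, 0, 0, 0, 0, 0.4, 0, 0, 0, 0, 0, 0.5, 0, 0, 0],
)

```text
time: 3.23
tool_pos: [0.4163, 0.2529, 0.0723]
tool_rot: [3.141, -0.0, 1.498]
contact_force: [-0.9, 1.1, -1.1]
opening: 0.0216
```

>>> jog_arm(
  deltas=[0, 0, 0.1, 0, 0, 0, 0, 0, 0.25, 0, 0, 0, 0, 0, 0.4, 0, 0, 0, 0, 0, 0.5, 0, 0, 0, 0, 0, 0.55, 0, 0, 0],
)

```text
time: 3.65
tool_pos: [0.4165, 0.253, 0.1274]
tool_rot: [3.139, -0.001, 1.498]
contact_force: [0.7, 0.5, -1.5]
opening: 0.0218
```

>>> jog_arm(
  deltas=[0.01, -0.1, 0, 0, 0, -0.01, 0.02, -0.28, 0, 0, 0, -0.02, 0.03, -0.48, 0, 0, 0, -0.03, 0.045, -0.7, 0, 0, 0, -0.04, 0.056, -0.91, 0, 0, 0, -0.053],
)

```text
time: 4.07
tool_pos: [0.4209, 0.1602, 0.125]
tool_rot: [-3.14, 0.001, 1.414]
contact_force: [-0.8, 0.3, -1.8]
opening: 0.0215
```

>>> jog_arm(
  deltas=[0.011, -0.18, 0, 0, 0, -0.01, 0.022, -0.36, 0, 0, 0, -0.02, 0.033, -0.54, 0, 0, 0, -0.03, 0.045, -0.72, 0, 0, 0, -0.04, 0.056, -0.91, 0, 0, 0, -0.053],
)

```text
time: 4.48
tool_pos: [0.4264, 0.0694, 0.1251]
tool_rot: [-3.14, 0.0, 1.33]
contact_force: [-0.8, 0.6, -0.8]
opening: 0.0216
```

>>> jog_arm(
  deltas=[0.011, -0.18, 0, 0, 0, -0.01, 0.022, -0.36, 0, 0, 0, -0.02, 0.033, -0.54, 0, 0, 0, -0.03, 0.045, -0.72, 0, 0, 0, -0.04, 0.056, -0.91, 0, 0, 0, -0.053],
)

```text
time: 4.9
tool_pos: [0.4319, -0.0214, 0.1251]
tool_rot: [-3.14, 0.0, 1.247]
contact_force: [-0.3, 0.2, -1.3]
opening: 0.0217
```

>>> jog_arm(
  deltas=[0.011, -0.18, 0, 0, 0, -0.01, 0.022, -0.36, 0, 0, 0, -0.02, 0.033, -0.54, 0, 0, 0, -0.03, 0.045, -0.72, 0, 0, 0, -0.04, 0.056, -0.91, 0, 0, 0, -0.053],
)

```text
time: 5.32
tool_pos: [0.4374, -0.1123, 0.125]
tool_rot: [-3.14, 0.0, 1.163]
contact_force: [0.6, -0.8, -1.7]
opening: 0.0215
```

>>> jog_arm(
  deltas=[0.011, -0.18, 0, 0, 0, -0.01, 0.022, -0.36, 0, 0, 0, -0.02, 0.033, -0.54, 0, 0, 0, -0.03, 0.045, -0.72, 0, 0, 0, -0.04, 0.056, -0.91, 0, 0, 0, -0.053],
)

```text
time: 5.73
tool_pos: [0.4429, -0.2031, 0.1249]
tool_rot: [-3.14, -0.0, 1.08]
contact_force: [0.0, -0.2, -1.6]
opening: 0.0217
```

>>> jog_arm(
  deltas=[0, 0, 0, 0, 0, 0, 0, 0, 0, 0, 0, 0, 0, 0, 0, 0, 0, 0],
)

```text
time: 5.98
tool_pos: [0.4432, -0.2018, 0.1251]
tool_rot: [-3.14, -0.0, 1.081]
contact_force: [-0.6, -0.2, -1.8]
opening: 0.0217
```

>>> jog_arm(
  deltas=[0.01, -0.01, -0.12, 0, 0, 0, 0.01, -0.01, -0.34, 0, 0, 0, 0.01, -0.01, -0.55, 0, 0, 0, 0.01, -0.01, -0.72, 0, 0, 0, 0.01, -0.01, -0.8, 0, 0, 0],
)

```text
time: 6.4
tool_pos: [0.4437, -0.2015, 0.0437]
tool_rot: [-3.138, -0.0, 1.083]
contact_force: [-0.1, 0.4, -1.0]
opening: 0.0219
```

>>> jog_arm(
  deltas=[0, 0, -0.05, 0, 0, 0, 0, 0, -0.1, 0, 0, 0, 0, 0, -0.15, 0, 0, 0, 0, 0, -0.18, 0, 0, 0],
)

```text
time: 6.73
tool_pos: [0.4453, -0.2033, 0.0278]
tool_rot: [3.141, 0.0, 1.082]
contact_force: [0.1, -0.4, -0.8]
opening: 0.0217
```

```bash
python3 - <<'E'
from h import *
f=lambda im:cv2.convertScaleAbs(cv2.resize(im[...,::-1],(600,400),interpolation=cv2.INTER_CUBIC),alpha=1.5)
a=snap('scene','s3')[130:250,160:340];b=snap('top','t3')[130:270,250:460]
cv2.imwrite('pics/c3.png',np.vstack([f(a)[:300],f(b)[:300]])) if 0 else cv2.imwrite('pics/c3.png',f(b))
cv2.imwrite('pics/c3s.png',f(a))
E
```

```text
(no output)
```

View pics/c3.png

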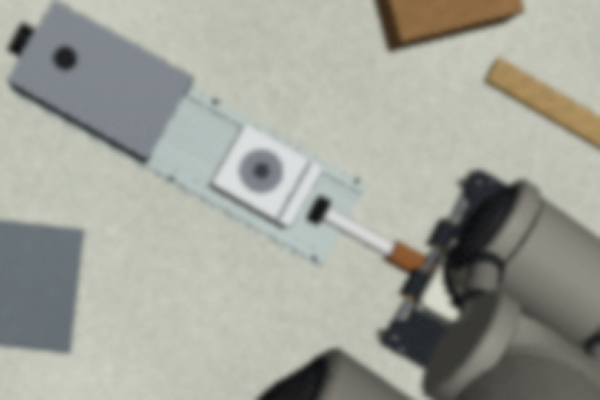

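View pics/c3s.png

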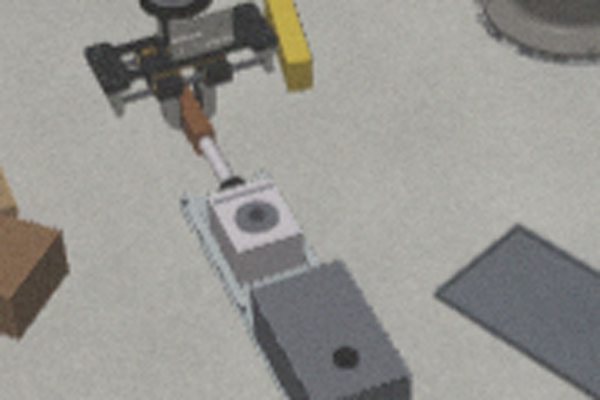

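The top crop shows the rubber end (318,208) lined up behind the module, with its rear edge at about (300,200). The scene crop shows the stick level and clear of the rails. I'll make contact slowly.

>>> jog_arm(
  deltas=[0.009, 0.018, 0, 0, 0, 0, 0.019, 0.035, 0, 0, 0, 0, 0.028, 0.053, 0, 0, 0, 0, 0.038, 0.071, 0, 0, 0, 0, 0.047, 0.088, 0, 0, 0, 0],
)

```text
time: 7.25
tool_pos: [0.45, -0.1942, 0.0279]
tool_rot: [3.141, 0.0, 1.082]
contact_force: [-0.2, 0.0, -1.8]
opening: 0.0218
```

>>> jog_arm(
  deltas=[0.005, 0.009, 0, 0, 0, 0, 0.009, 0.018, 0, 0, 0, 0, 0.009, 0.018, 0, 0, 0, 0],
)

```text
time: 7.5
tool_pos: [0.4507, -0.1924, 0.0277]
tool_rot: [3.142, -0.0, 1.082]
contact_force: [-0.8, 0.1, -0.7]
opening: 0.0214
```

>>> jog_arm(
  deltas=[0.005, 0.009, 0, 0, 0, 0, 0.009, 0.018, 0, 0, 0, 0, 0.009, 0.018, 0, 0, 0, 0],
)

```text
time: 7.75
tool_pos: [0.4516, -0.1911, 0.0278]
tool_rot: [3.141, 0.0, 1.082]
contact_force: [-1.4, -2.9, -0.6]
opening: 0.0216
```

>>> jog_arm(
  deltas=[0.005, 0.009, 0, 0, 0, 0, 0.009, 0.018, 0, 0, 0, 0, 0.009, 0.018, 0, 0, 0, 0],
)

```text
time: 8.0
tool_pos: [0.4525, -0.189, 0.0277]
tool_rot: [3.141, 0.0, 1.082]
contact_force: [-0.9, -2.8, -1.5]
opening: 0.0215
```

>>> jog_arm(
  deltas=[0.005, 0.009, 0, 0, 0, 0, 0.009, 0.018, 0, 0, 0, 0, 0.009, 0.018, 0, 0, 0, 0],
)

```text
time: 8.25
tool_pos: [0.4534, -0.187, 0.0277]
tool_rot: [3.142, -0.0, 1.082]
contact_force: [-0.7, -2.2, -1.3]
opening: 0.0217
```

>>> jog_arm(
  deltas=[0.005, 0.009, 0, 0, 0, 0, 0.009, 0.018, 0, 0, 0, 0, 0.009, 0.018, 0, 0, 0, 0],
)

```text
time: 8.5
tool_pos: [0.4543, -0.1852, 0.0277]
tool_rot: [3.142, -0.0, 1.082]
contact_force: [-1.5, -3.0, -0.5]
opening: 0.0219
```

>>> jog_arm(
  deltas=[0.009, 0.018, 0, 0, 0, 0, 0.028, 0.053, 0, 0, 0, 0, 0.052, 0.097, 0, 0, 0, 0, 0.075, 0.141, 0, 0, 0, 0, 0.099, 0.185, 0, 0, 0, 0],
)

```text
time: 8.92
tool_pos: [0.4643, -0.1663, 0.0277]
tool_rot: [-3.141, -0.0, 1.082]
contact_force: [-1.7, -2.6, -1.5]
opening: 0.0221
```

>>> jog_arm(
  deltas=[0.024, 0.044, 0, 0, 0, 0, 0.047, 0.088, 0, 0, 0, 0, 0.071, 0.132, 0, 0, 0, 0, 0.094, 0.176, 0, 0, 0, 0, 0.118, 0.22, 0, 0, 0, 0],
)

```text
time: 9.33
tool_pos: [0.4761, -0.1444, 0.0277]
tool_rot: [-3.142, 0.0, 1.082]
contact_force: [-1.6, -3.4, -1.5]
opening: 0.0218
```

>>> jog_arm(
  deltas=[0.024, 0.044, 0, 0, 0, 0, 0.047, 0.088, 0, 0, 0, 0, 0.071, 0.132, 0, 0, 0, 0, 0.094, 0.176, 0, 0, 0, 0, 0.118, 0.22, 0, 0, 0, 0],
)

```text
time: 9.75
tool_pos: [0.4879, -0.1225, 0.0277]
tool_rot: [3.142, 0.0, 1.082]
contact_force: [-1.2, -2.7, -1.5]
opening: 0.0217
```

>>> jog_arm(
  deltas=[0.024, 0.044, 0, 0, 0, 0, 0.047, 0.088, 0, 0, 0, 0, 0.066, 0.123, 0, 0, 0, 0, 0.08, 0.15, 0, 0, 0, 0, 0.085, 0.159, 0, 0, 0, 0],
)

```text
time: 10.17
tool_pos: [0.4965, -0.1065, 0.0277]
tool_rot: [3.141, -0.0, 1.082]
contact_force: [-1.7, -3.1, -1.6]
opening: 0.0216
```

```bash
python3 - <<'E'
from h import *
o=robot.observe();p=o['tool_pos'];d=np.array([.471,.882])
print(p,p[:2]@d,p[:2]@[-.882,.471],o['contact_force'],o['time'])
f=lambda im:cv2.convertScaleAbs(cv2.resize(im[...,::-1],(640,427),interpolation=cv2.INTER_CUBIC),alpha=1.5)
b=snap('top','t4')[130:270,250:460]
cv2.imwrite('pics/c4.png',f(b))
E
```

```text
[ 0.49645331 -0.10654907  0.0277462 ] 0.1398532316861465 -0.48805642988060566 [-1.67092152 -3.12897643 -1.58404531] 10.1667
```

View pics/c4.png

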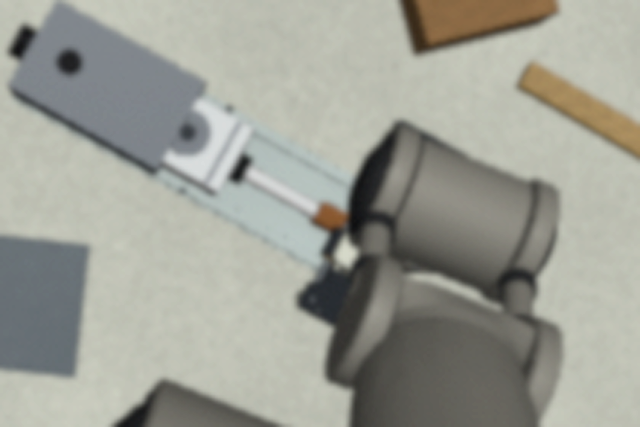

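The module's front is now in the hood mouth, with the disc at (190,132) at the mouth edge and the rubber end at (240,168) against the rear face. By my estimate there are about 45 mm or more to the stop. I'll advance 35 mm, then creep.

>>> jog_arm(
  deltas=[0.009, 0.018, 0, 0, 0, 0, 0.028, 0.053, 0, 0, 0, 0, 0.047, 0.088, 0, 0, 0, 0, 0.071, 0.132, 0, 0, 0, 0, 0.094, 0.176, 0, 0, 0, 0],
)

```text
time: 10.63
tool_pos: [0.5059, -0.089, 0.0277]
tool_rot: [3.142, -0.0, 1.082]
contact_force: [-1.9, -2.6, -2.5]
opening: 0.0214
```

>>> jog_arm(
  deltas=[0.024, 0.044, 0, 0, 0, 0, 0.042, 0.079, 0, 0, 0, 0, 0.056, 0.106, 0, 0, 0, 0, 0.066, 0.123, 0, 0, 0, 0, 0.071, 0.132, 0, 0, 0, 0],
)

```text
time: 11.05
tool_pos: [0.5128, -0.0759, 0.0277]
tool_rot: [-3.142, 0.0, 1.082]
contact_force: [-2.9, -3.4, -1.0]
opening: 0.0215
```

>>> jog_arm(
  deltas=[0.002, 0.004, 0, 0, 0, 0, 0.005, 0.009, 0, 0, 0, 0, 0.007, 0.013, 0, 0, 0, 0, 0.009, 0.018, 0, 0, 0, 0],
)

```text
time: 11.38
tool_pos: [0.5135, -0.0745, 0.0277]
tool_rot: [-3.142, 0.0, 1.082]
contact_force: [-1.8, -3.7, -1.1]
opening: 0.0219
```

Before creeping, I'll measure the contact stiffness: back off slightly, then re-approach in quarter-millimetre steps.

>>> jog_arm(
  deltas=[-0.004, -0.007, 0, 0, 0, 0, -0.0047, -0.0088, 0, 0, 0, 0, -0.0047, -0.0088, 0, 0, 0, 0],
)

```text
time: 11.63
tool_pos: [0.5134, -0.0751, 0.0278]
tool_rot: [3.141, -0.001, 1.081]
contact_force: [-0.2, -0.5, -1.5]
opening: 0.0216
```

>>> jog_arm(
  deltas=[0.0012, 0.0022, 0, 0, 0, 0, 0.0012, 0.0022, 0, 0, 0, 0],
)

```text
time: 11.8
tool_pos: [0.5134, -0.0749, 0.0278]
tool_rot: [3.141, -0.0, 1.082]
contact_force: [-0.4, -0.2, -1.8]
opening: 0.0211
```

>>> jog_arm(
  deltas=[0.0012, 0.0022, 0, 0, 0, 0, 0.0012, 0.0022, 0, 0, 0, 0],
)

```text
time: 11.97
tool_pos: [0.5135, -0.0748, 0.0277]
tool_rot: [3.141, -0.0, 1.082]
contact_force: [-0.5, -1.2, -1.3]
opening: 0.0216
```

>>> jog_arm(
  deltas=[0.0012, 0.0022, 0, 0, 0, 0, 0.0012, 0.0022, 0, 0, 0, 0],
)

```text
time: 12.13
tool_pos: [0.5136, -0.0746, 0.0277]
tool_rot: [3.141, -0.0, 1.082]
contact_force: [-0.4, -1.2, -1.6]
opening: 0.0218
```

>>> jog_arm(
  deltas=[0.0012, 0.0022, 0, 0, 0, 0, 0.0012, 0.0022, 0, 0, 0, 0],
)

```text
time: 12.3
tool_pos: [0.5136, -0.0745, 0.0277]
tool_rot: [-3.142, 0.0, 1.082]
contact_force: [-0.0, -1.3, -0.8]
opening: 0.0215
```

>>> jog_arm(
  deltas=[0.0012, 0.0022, 0, 0, 0, 0, 0.0012, 0.0022, 0, 0, 0, 0],
)

```text
time: 12.47
tool_pos: [0.5136, -0.0745, 0.0277]
tool_rot: [-3.142, 0.0, 1.082]
contact_force: [-1.1, -1.7, -0.2]
opening: 0.0216
```

>>> jog_arm(
  deltas=[0.0012, 0.0022, 0, 0, 0, 0, 0.0012, 0.0022, 0, 0, 0, 0],
)

```text
time: 12.63
tool_pos: [0.5137, -0.0742, 0.0277]
tool_rot: [-3.141, 0.0, 1.082]
contact_force: [-2.6, -2.5, -1.2]
opening: 0.0216
```

Force rose from about 0.5 to 3.5 N over about 1.25 mm, so the contact stiffness is about 2.5 N/mm. That makes batches of about 3.6 mm safe.

>>> jog_arm(
  deltas=[0.0019, 0.0035, 0, 0, 0, 0, 0.0038, 0.0071, 0, 0, 0, 0, 0.0057, 0.0106, 0, 0, 0, 0],
)

```text
time: 12.88
tool_pos: [0.5144, -0.0729, 0.0277]
tool_rot: [-3.141, 0.0, 1.082]
contact_force: [-2.3, -2.9, -0.1]
opening: 0.0213
```

>>> jog_arm(
  deltas=[0.0019, 0.0035, 0, 0, 0, 0, 0.0038, 0.0071, 0, 0, 0, 0, 0.0057, 0.0106, 0, 0, 0, 0],
)

```text
time: 13.13
tool_pos: [0.515, -0.0718, 0.0277]
tool_rot: [3.142, 0.0, 1.082]
contact_force: [-1.3, -3.3, -2.2]
opening: 0.022
```

>>> jog_arm(
  deltas=[0.0019, 0.0035, 0, 0, 0, 0, 0.0038, 0.0071, 0, 0, 0, 0, 0.0057, 0.0106, 0, 0, 0, 0],
)

```text
time: 13.38
tool_pos: [0.5156, -0.0707, 0.0277]
tool_rot: [3.142, 0.0, 1.082]
contact_force: [-1.4, -3.9, -1.2]
opening: 0.0217
```

>>> jog_arm(
  deltas=[0.0019, 0.0035, 0, 0, 0, 0, 0.0038, 0.0071, 0, 0, 0, 0, 0.0057, 0.0106, 0, 0, 0, 0],
)

```text
time: 13.63
tool_pos: [0.5162, -0.0697, 0.0277]
tool_rot: [3.142, 0.0, 1.082]
contact_force: [-0.7, -2.3, -2.4]
opening: 0.0219
```

>>> jog_arm(
  deltas=[0.0019, 0.0035, 0, 0, 0, 0, 0.0038, 0.0071, 0, 0, 0, 0, 0.0057, 0.0106, 0, 0, 0, 0],
)

```text
time: 13.88
tool_pos: [0.5167, -0.0686, 0.0277]
tool_rot: [3.142, 0.0, 1.082]
contact_force: [-2.5, -3.3, -2.1]
opening: 0.0219
```

>>> jog_arm(
  deltas=[0.0019, 0.0035, 0, 0, 0, 0, 0.0038, 0.0071, 0, 0, 0, 0, 0.0057, 0.0106, 0, 0, 0, 0],
)

```text
time: 14.13
tool_pos: [0.5173, -0.0676, 0.0277]
tool_rot: [3.142, 0.0, 1.082]
contact_force: [-1.7, -3.1, -1.5]
opening: 0.0217
```

>>> jog_arm(
  deltas=[0.0019, 0.0035, 0, 0, 0, 0, 0.0038, 0.0071, 0, 0, 0, 0, 0.0057, 0.0106, 0, 0, 0, 0],
)

```text
time: 14.38
tool_pos: [0.5179, -0.0665, 0.0277]
tool_rot: [3.142, 0.0, 1.082]
contact_force: [-1.8, -3.1, -1.1]
opening: 0.0219
```

>>> jog_arm(
  deltas=[0.0019, 0.0035, 0, 0, 0, 0, 0.0038, 0.0071, 0, 0, 0, 0, 0.0057, 0.0106, 0, 0, 0, 0],
)

```text
time: 14.63
tool_pos: [0.5185, -0.0655, 0.0277]
tool_rot: [3.141, 0.0, 1.082]
contact_force: [-1.8, -3.3, -1.8]
opening: 0.0213
```

>>> jog_arm(
  deltas=[0.0019, 0.0035, 0, 0, 0, 0, 0.0038, 0.0071, 0, 0, 0, 0, 0.0057, 0.0106, 0, 0, 0, 0],
)

```text
time: 14.88
tool_pos: [0.519, -0.0644, 0.0278]
tool_rot: [3.141, 0.0, 1.082]
contact_force: [-0.9, -3.8, -0.8]
opening: 0.0215
```

>>> jog_arm(
  deltas=[0.0019, 0.0035, 0, 0, 0, 0, 0.0038, 0.0071, 0, 0, 0, 0, 0.0057, 0.0106, 0, 0, 0, 0],
)

```text
time: 15.13
tool_pos: [0.5196, -0.0633, 0.0277]
tool_rot: [3.141, 0.0, 1.082]
contact_force: [-1.0, -3.8, -2.0]
opening: 0.0215
```

>>> jog_arm(
  deltas=[0.0019, 0.0035, 0, 0, 0, 0, 0.0038, 0.0071, 0, 0, 0, 0, 0.0057, 0.0106, 0, 0, 0, 0],
)

```text
time: 15.38
tool_pos: [0.5202, -0.0623, 0.0277]
tool_rot: [3.142, -0.0, 1.082]
contact_force: [-1.5, -2.6, -1.2]
opening: 0.0215
```

>>> jog_arm(
  deltas=[0.0019, 0.0035, 0, 0, 0, 0, 0.0038, 0.0071, 0, 0, 0, 0, 0.0057, 0.0106, 0, 0, 0, 0],
)

```text
time: 15.63
tool_pos: [0.5208, -0.0612, 0.0277]
tool_rot: [3.141, 0.0, 1.082]
contact_force: [-1.2, -2.6, -1.8]
opening: 0.0216
```

>>> jog_arm(
  deltas=[0.0019, 0.0035, 0, 0, 0, 0, 0.0038, 0.0071, 0, 0, 0, 0, 0.0057, 0.0106, 0, 0, 0, 0],
)

```text
time: 15.88
tool_pos: [0.5213, -0.0602, 0.0277]
tool_rot: [3.141, 0.0, 1.082]
contact_force: [-1.7, -3.1, -2.6]
opening: 0.0216
```

>>> jog_arm(
  deltas=[0.0019, 0.0035, 0, 0, 0, 0, 0.0038, 0.0071, 0, 0, 0, 0, 0.0057, 0.0106, 0, 0, 0, 0],
)

```text
time: 16.13
tool_pos: [0.5219, -0.0591, 0.0277]
tool_rot: [3.142, 0.0, 1.082]
contact_force: [-1.4, -2.6, -1.7]
opening: 0.0216
```

>>> jog_arm(
  deltas=[0.0019, 0.0035, 0, 0, 0, 0, 0.0038, 0.0071, 0, 0, 0, 0, 0.0057, 0.0106, 0, 0, 0, 0],
)

```text
time: 16.38
tool_pos: [0.5224, -0.058, 0.0277]
tool_rot: [3.142, 0.0, 1.082]
contact_force: [-1.6, -2.9, -0.6]
opening: 0.022
```

>>> jog_arm(
  deltas=[0.0019, 0.0035, 0, 0, 0, 0, 0.0038, 0.0071, 0, 0, 0, 0, 0.0057, 0.0106, 0, 0, 0, 0],
)

```text
time: 16.63
tool_pos: [0.523, -0.057, 0.0277]
tool_rot: [3.142, -0.0, 1.082]
contact_force: [-1.4, -2.6, -2.9]
opening: 0.0216
```

>>> jog_arm(
  deltas=[0.0019, 0.0035, 0, 0, 0, 0, 0.0038, 0.0071, 0, 0, 0, 0, 0.0057, 0.0106, 0, 0, 0, 0],
)

```text
time: 16.88
tool_pos: [0.5236, -0.0559, 0.0277]
tool_rot: [3.142, 0.0, 1.082]
contact_force: [-2.1, -3.8, -1.0]
opening: 0.0214
```

>>> jog_arm(
  deltas=[0.0019, 0.0035, 0, 0, 0, 0, 0.0038, 0.0071, 0, 0, 0, 0, 0.0057, 0.0106, 0, 0, 0, 0],
)

```text
time: 17.13
tool_pos: [0.5242, -0.0549, 0.0277]
tool_rot: [3.141, 0.0, 1.082]
contact_force: [-1.3, -3.0, -1.2]
opening: 0.022
```

>>> jog_arm(
  deltas=[0.0019, 0.0035, 0, 0, 0, 0, 0.0038, 0.0071, 0, 0, 0, 0, 0.0057, 0.0106, 0, 0, 0, 0],
)

```text
time: 17.38
tool_pos: [0.5247, -0.0538, 0.0278]
tool_rot: [3.142, -0.0, 1.082]
contact_force: [-1.0, -3.0, -1.7]
opening: 0.022
```

>>> jog_arm(
  deltas=[0.0019, 0.0035, 0, 0, 0, 0, 0.0038, 0.0071, 0, 0, 0, 0, 0.0057, 0.0106, 0, 0, 0, 0],
)

```text
time: 17.63
tool_pos: [0.5253, -0.0527, 0.0277]
tool_rot: [3.142, -0.0, 1.082]
contact_force: [-2.1, -3.5, -1.1]
opening: 0.0216
```

>>> jog_arm(
  deltas=[0.0019, 0.0035, 0, 0, 0, 0, 0.0038, 0.0071, 0, 0, 0, 0, 0.0057, 0.0106, 0, 0, 0, 0],
)

```text
time: 17.88
tool_pos: [0.5259, -0.0517, 0.0277]
tool_rot: [3.142, 0.0, 1.082]
contact_force: [-1.9, -2.8, -0.9]
opening: 0.0218
```

>>> jog_arm(
  deltas=[0.0019, 0.0035, 0, 0, 0, 0, 0.0038, 0.0071, 0, 0, 0, 0, 0.0057, 0.0106, 0, 0, 0, 0],
)

```text
time: 18.13
tool_pos: [0.5264, -0.0506, 0.0277]
tool_rot: [3.142, 0.0, 1.082]
contact_force: [-1.3, -3.6, -0.6]
opening: 0.022
```

>>> jog_arm(
  deltas=[0.0019, 0.0035, 0, 0, 0, 0, 0.0038, 0.0071, 0, 0, 0, 0, 0.0057, 0.0106, 0, 0, 0, 0],
)

```text
time: 18.38
tool_pos: [0.527, -0.0495, 0.0277]
tool_rot: [3.142, 0.0, 1.082]
contact_force: [-1.6, -3.5, -1.5]
opening: 0.0217
```

>>> jog_arm(
  deltas=[0.0019, 0.0035, 0, 0, 0, 0, 0.0038, 0.0071, 0, 0, 0, 0, 0.0057, 0.0106, 0, 0, 0, 0],
)

```text
time: 18.63
tool_pos: [0.5276, -0.0485, 0.0277]
tool_rot: [3.141, -0.0, 1.082]
contact_force: [-1.5, -2.7, -1.2]
opening: 0.0216
```

>>> jog_arm(
  deltas=[0.0019, 0.0035, 0, 0, 0, 0, 0.0038, 0.0071, 0, 0, 0, 0, 0.0057, 0.0106, 0, 0, 0, 0],
)

```text
time: 18.88
tool_pos: [0.5282, -0.0474, 0.0277]
tool_rot: [3.142, 0.0, 1.082]
contact_force: [-2.1, -2.7, -1.8]
opening: 0.0219
```

>>> jog_arm(
  deltas=[0.0019, 0.0035, 0, 0, 0, 0, 0.0038, 0.0071, 0, 0, 0, 0, 0.0057, 0.0106, 0, 0, 0, 0],
)

```text
time: 19.13
tool_pos: [0.5287, -0.0464, 0.0277]
tool_rot: [3.142, 0.0, 1.082]
contact_force: [-0.9, -3.0, -1.9]
opening: 0.0217
```

>>> jog_arm(
  deltas=[0.0019, 0.0035, 0, 0, 0, 0, 0.0038, 0.0071, 0, 0, 0, 0, 0.0057, 0.0106, 0, 0, 0, 0],
)

```text
time: 19.38
tool_pos: [0.5293, -0.0453, 0.0278]
tool_rot: [3.142, 0.0, 1.082]
contact_force: [-2.2, -3.3, -1.4]
opening: 0.0215
```

>>> jog_arm(
  deltas=[0.0019, 0.0035, 0, 0, 0, 0, 0.0038, 0.0071, 0, 0, 0, 0, 0.0057, 0.0106, 0, 0, 0, 0],
)

```text
time: 19.63
tool_pos: [0.5299, -0.0443, 0.0277]
tool_rot: [3.142, 0.0, 1.082]
contact_force: [-1.1, -2.7, -1.2]
opening: 0.0216
```

>>> jog_arm(
  deltas=[0.0019, 0.0035, 0, 0, 0, 0, 0.0038, 0.0071, 0, 0, 0, 0, 0.0057, 0.0106, 0, 0, 0, 0],
)

```text
time: 19.88
tool_pos: [0.5305, -0.0432, 0.0278]
tool_rot: [3.141, 0.0, 1.082]
contact_force: [-1.8, -3.6, -1.7]
opening: 0.0216
```

>>> jog_arm(
  deltas=[0.0019, 0.0035, 0, 0, 0, 0, 0.0038, 0.0071, 0, 0, 0, 0, 0.0057, 0.0106, 0, 0, 0, 0],
)

```text
time: 20.13
tool_pos: [0.531, -0.0421, 0.0277]
tool_rot: [3.141, 0.0, 1.082]
contact_force: [-1.8, -3.4, -0.3]
opening: 0.021
```

>>> jog_arm(
  deltas=[0.0019, 0.0035, 0, 0, 0, 0, 0.0038, 0.0071, 0, 0, 0, 0, 0.0057, 0.0106, 0, 0, 0, 0],
)

```text
time: 20.38
tool_pos: [0.5316, -0.0411, 0.0277]
tool_rot: [3.142, 0.0, 1.082]
contact_force: [-1.8, -2.6, -1.5]
opening: 0.0218
```

>>> jog_arm(
  deltas=[0.0019, 0.0035, 0, 0, 0, 0, 0.0038, 0.0071, 0, 0, 0, 0, 0.0057, 0.0106, 0, 0, 0, 0],
)

```text
time: 20.63
tool_pos: [0.5321, -0.04, 0.0277]
tool_rot: [3.141, 0.0, 1.082]
contact_force: [-1.9, -2.3, -1.0]
opening: 0.022
```

>>> jog_arm(
  deltas=[0.0019, 0.0035, 0, 0, 0, 0, 0.0038, 0.0071, 0, 0, 0, 0, 0.0057, 0.0106, 0, 0, 0, 0],
)

```text
time: 20.88
tool_pos: [0.5327, -0.039, 0.0277]
tool_rot: [3.142, 0.0, 1.082]
contact_force: [-2.1, -3.4, -1.7]
opening: 0.0217
```

>>> jog_arm(
  deltas=[0.0019, 0.0035, 0, 0, 0, 0, 0.0038, 0.0071, 0, 0, 0, 0, 0.0057, 0.0106, 0, 0, 0, 0],
)

```text
time: 21.13
tool_pos: [0.5333, -0.0379, 0.0277]
tool_rot: [3.142, 0.0, 1.082]
contact_force: [-1.4, -3.1, -2.5]
opening: 0.0217
```

>>> jog_arm(
  deltas=[0.0019, 0.0035, 0, 0, 0, 0, 0.0038, 0.0071, 0, 0, 0, 0, 0.0057, 0.0106, 0, 0, 0, 0],
)

```text
time: 21.38
tool_pos: [0.5339, -0.0368, 0.0277]
tool_rot: [3.141, 0.0, 1.082]
contact_force: [-1.7, -3.8, -2.1]
opening: 0.0216
```

>>> jog_arm(
  deltas=[0.0019, 0.0035, 0, 0, 0, 0, 0.0038, 0.0071, 0, 0, 0, 0, 0.0057, 0.0106, 0, 0, 0, 0],
)

```text
time: 21.63
tool_pos: [0.5344, -0.0358, 0.0277]
tool_rot: [3.141, 0.0, 1.082]
contact_force: [-1.4, -2.5, -2.1]
opening: 0.0218
```

>>> jog_arm(
  deltas=[0.0019, 0.0035, 0, 0, 0, 0, 0.0038, 0.0071, 0, 0, 0, 0, 0.0057, 0.0106, 0, 0, 0, 0],
)

```text
time: 21.88
tool_pos: [0.535, -0.0347, 0.0277]
tool_rot: [3.142, 0.0, 1.082]
contact_force: [-1.8, -3.7, -0.6]
opening: 0.0213
```

>>> jog_arm(
  deltas=[0.0019, 0.0035, 0, 0, 0, 0, 0.0038, 0.0071, 0, 0, 0, 0, 0.0057, 0.0106, 0, 0, 0, 0],
)

```text
time: 22.13
tool_pos: [0.5356, -0.0337, 0.0277]
tool_rot: [3.142, 0.0, 1.082]
contact_force: [-1.6, -2.6, -1.3]
opening: 0.0216
```

>>> jog_arm(
  deltas=[0.0019, 0.0035, 0, 0, 0, 0, 0.0038, 0.0071, 0, 0, 0, 0, 0.0057, 0.0106, 0, 0, 0, 0],
)

```text
time: 22.38
tool_pos: [0.5361, -0.0326, 0.0277]
tool_rot: [3.142, 0.0, 1.082]
contact_force: [-1.7, -3.8, -1.7]
opening: 0.0216
```

>>> jog_arm(
  deltas=[0.0019, 0.0035, 0, 0, 0, 0, 0.0038, 0.0071, 0, 0, 0, 0, 0.0057, 0.0106, 0, 0, 0, 0],
)

```text
time: 22.63
tool_pos: [0.5367, -0.0315, 0.0277]
tool_rot: [3.142, 0.0, 1.082]
contact_force: [-2.0, -3.1, -2.3]
opening: 0.0216
```

>>> jog_arm(
  deltas=[0.0019, 0.0035, 0, 0, 0, 0, 0.0038, 0.0071, 0, 0, 0, 0, 0.0057, 0.0106, 0, 0, 0, 0],
)

```text
time: 22.88
tool_pos: [0.5368, -0.0312, 0.0277]
tool_rot: [-3.141, 0.001, 1.082]
contact_force: [-5.0, -8.2, 0.7]
opening: 0.0218
```

>>> jog_arm(
  deltas=[0.0019, 0.0035, 0, 0, 0, 0, 0.0038, 0.0071, 0, 0, 0, 0, 0.0057, 0.0106, 0, 0, 0, 0],
)

```text
time: 23.13
tool_pos: [0.5367, -0.031, 0.0277]
tool_rot: [-3.14, 0.003, 1.082]
contact_force: [-7.2, -14.1, 1.2]
opening: 0.0219
```

>>> jog_arm(
  deltas=[0.0019, 0.0035, 0, 0, 0, 0, 0.0038, 0.0071, 0, 0, 0, 0, 0.0057, 0.0106, 0, 0, 0, 0],
)

```text
time: 23.38
tool_pos: [0.5367, -0.0309, 0.0277]
tool_rot: [-3.14, 0.005, 1.082]
contact_force: [-10.7, -19.7, 3.1]
opening: 0.0218
```

The stop has been found. Force rose steeply to about 22 N on the wrist, which includes about 3.5 N of sliding friction. I'll ease to 18 N at once and hold.

>>> jog_arm(
  deltas=[-0.0042, -0.0079, 0, 0, 0, 0, -0.0042, -0.0079, 0, 0, 0, 0, -0.0042, -0.0079, 0, 0, 0, 0],
)

```text
time: 23.63
tool_pos: [0.5367, -0.031, 0.0277]
tool_rot: [-3.14, 0.003, 1.082]
contact_force: [-7.7, -14.7, 1.2]
opening: 0.0217
```

>>> jog_arm(
  deltas=[0, 0, 0, 0, 0, 0, 0, 0, 0, 0, 0, 0, 0, 0, 0, 0, 0, 0],
)

```text
time: 23.88
tool_pos: [0.5367, -0.031, 0.0277]
tool_rot: [-3.14, 0.003, 1.082]
contact_force: [-6.4, -14.0, 1.9]
opening: 0.0216
```

>>> jog_arm(
  deltas=[0.0012, 0.0022, 0, 0, 0, 0, 0.0022, 0.004, 0, 0, 0, 0, 0.0022, 0.004, 0, 0, 0, 0, 0.0022, 0.004, 0, 0, 0, 0, 0.0022, 0.004, 0, 0, 0, 0],
)

```text
time: 24.3
tool_pos: [0.5367, -0.031, 0.0277]
tool_rot: [-3.14, 0.004, 1.082]
contact_force: [-8.6, -16.3, 2.4]
opening: 0.0217
```

>>> jog_arm(
  deltas=[0, 0, 0, 0, 0, 0, 0, 0, 0, 0, 0, 0, 0, 0, 0, 0, 0, 0, 0, 0, 0, 0, 0, 0, 0, 0, 0, 0, 0, 0],
)

```text
time: 24.72
tool_pos: [0.5367, -0.031, 0.0277]
tool_rot: [-3.14, 0.004, 1.082]
contact_force: [-8.4, -15.6, 1.8]
opening: 0.0221
```

>>> jog_arm(
  deltas=[0, 0, 0, 0, 0, 0, 0, 0, 0, 0, 0, 0, 0, 0, 0, 0, 0, 0, 0, 0, 0, 0, 0, 0, 0, 0, 0, 0, 0, 0],
)

```text
time: 25.13
tool_pos: [0.5367, -0.031, 0.0277]
tool_rot: [-3.14, 0.004, 1.082]
contact_force: [-9.1, -15.2, 2.2]
opening: 0.0217
```

>>> jog_arm(
  deltas=[0, 0, 0, 0, 0, 0, 0, 0, 0, 0, 0, 0, 0, 0, 0, 0, 0, 0, 0, 0, 0, 0, 0, 0, 0, 0, 0, 0, 0, 0],
)

```text
time: 25.55
tool_pos: [0.5367, -0.031, 0.0277]
tool_rot: [-3.14, 0.004, 1.082]
contact_force: [-8.7, -15.4, 1.0]
opening: 0.0217
```

Steady at about 18 N for over 1.5 s with no movement, so the stop holds. I'll withdraw straight back, then lift.

>>> jog_arm(
  deltas=[-0.005, -0.009, 0, 0, 0, 0, -0.014, -0.027, 0, 0, 0, 0, -0.028, -0.053, 0, 0, 0, 0, -0.047, -0.088, 0, 0, 0, 0, -0.071, -0.132, 0, 0, 0, 0],
)

```text
time: 25.97
tool_pos: [0.5313, -0.0418, 0.0278]
tool_rot: [3.141, -0.001, 1.082]
contact_force: [0.0, 0.5, -1.5]
opening: 0.0217
```

>>> jog_arm(
  deltas=[-0.038, -0.071, 0, 0, 0, 0, -0.085, -0.159, 0, 0, 0, 0, -0.132, -0.247, 0, 0, 0, 0, -0.165, -0.309, 0, 0, 0, 0, -0.179, -0.335, 0, 0, 0, 0],
)

```text
time: 26.38
tool_pos: [0.5125, -0.0768, 0.0278]
tool_rot: [-3.142, 0.0, 1.08]
contact_force: [0.4, -0.2, -1.2]
opening: 0.0213
```

>>> jog_arm(
  deltas=[0, 0, 0.08, 0, 0, 0, 0, 0, 0.28, 0, 0, 0, 0, 0, 0.5, 0, 0, 0, 0, 0, 0.75, 0, 0, 0, 0, 0, 0.97, 0, 0, 0],
)

```text
time: 26.8
tool_pos: [0.5134, -0.0753, 0.1267]
tool_rot: [3.141, -0.0, 1.082]
contact_force: [0.5, 0.1, -1.4]
opening: 0.0218
```

```bash
python3 - <<'E'
from h import *
o=robot.observe();print(o['tool_pos'],o['tool_rot'],o['contact_force'])
f=lambda im:cv2.convertScaleAbs(cv2.resize(im[...,::-1],(640,480),interpolation=cv2.INTER_CUBIC),alpha=1.5)
cv2.imwrite('pics/c5.png',f(snap('scene','s5')[120:270,190:390]))
E
```

```text
[ 0.5133515  -0.07529165  0.12666161] [ 3.14078568e+00 -2.77523451e-04  1.08189205e+00] [ 0.48063955  0.11733775 -1.37691489]
```

View pics/c5.png

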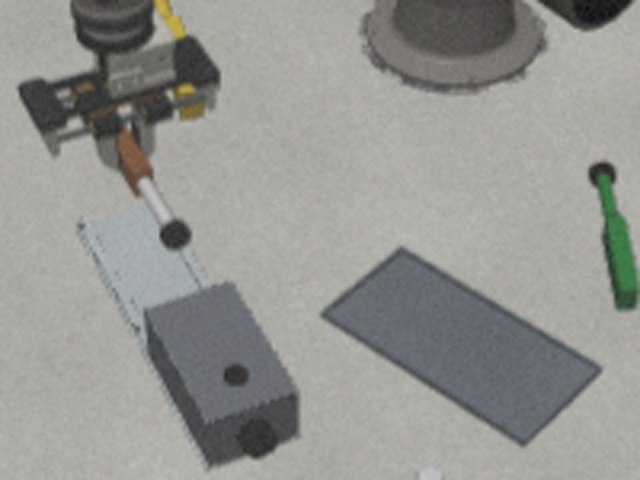

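The module is fully inside the hood, the stick is level in the gripper (rubber end at (176,233)), and the tray is empty. I'll carry the stick back.

>>> jog_arm(
  deltas=[-0.03, 0.09, 0, 0, 0, 0.01, -0.08, 0.26, 0, 0, 0, 0.02, -0.13, 0.44, 0, 0, 0, 0.035, -0.19, 0.63, 0, 0, 0, 0.05, -0.243, 0.82, 0, 0, 0, 0.066],
)

```text
time: 27.27
tool_pos: [0.4873, 0.0081, 0.1236]
tool_rot: [-3.139, 0.0, 1.187]
contact_force: [0.5, 0.6, -1.2]
opening: 0.0218
```

>>> jog_arm(
  deltas=[-0.05, 0.16, 0, 0, 0, 0.013, -0.1, 0.33, 0, 0, 0, 0.026, -0.15, 0.49, 0, 0, 0, 0.04, -0.2, 0.66, 0, 0, 0, 0.053, -0.243, 0.82, 0, 0, 0, 0.066],
)

```text
time: 27.68
tool_pos: [0.4629, 0.09, 0.1236]
tool_rot: [-3.139, 0.001, 1.291]
contact_force: [-0.1, -0.5, -2.6]
opening: 0.0217
```

>>> jog_arm(
  deltas=[-0.05, 0.16, 0, 0, 0, 0.013, -0.1, 0.33, 0, 0, 0, 0.026, -0.15, 0.49, 0, 0, 0, 0.04, -0.2, 0.66, 0, 0, 0, 0.053, -0.243, 0.82, 0, 0, 0, 0.066],
)

```text
time: 28.1
tool_pos: [0.4384, 0.1718, 0.1236]
tool_rot: [-3.139, 0.001, 1.395]
contact_force: [0.9, 0.7, -1.9]
opening: 0.0217
```

>>> jog_arm(
  deltas=[-0.05, 0.2, 0, 0, 0, 0.015, -0.11, 0.4, 0, 0, 0, 0.03, -0.17, 0.58, 0, 0, 0, 0.045, -0.22, 0.73, 0, 0, 0, 0.06, -0.24, 0.82, 0, 0, 0, 0.067],
)

```text
time: 28.52
tool_pos: [0.4142, 0.254, 0.1236]
tool_rot: [-3.139, 0.001, 1.501]
contact_force: [0.4, -0.4, -1.9]
opening: 0.0216
```

>>> jog_arm(
  deltas=[0, 0, 0, 0, 0, 0, 0, 0, 0, 0, 0, 0, 0, 0, 0, 0, 0, 0],
)

```text
time: 28.77
tool_pos: [0.4162, 0.2519, 0.1244]
tool_rot: [-3.141, 0.001, 1.498]
contact_force: [-0.2, -0.3, -0.7]
opening: 0.0223
```

```bash
python3 - <<'E'
from h import *
o=robot.observe();print(o['tool_pos'],o['tool_rot'],o['contact_force'])
f=lambda im:cv2.convertScaleAbs(cv2.resize(im[...,::-1],(640,480),interpolation=cv2.INTER_CUBIC),alpha=1.5)
cv2.imwrite('pics/c6.png',f(snap('scene','s6')[140:290,250:450]))
E
```

```text
[0.41615191 0.25193155 0.12436518] [-3.14100499e+00  6.31887829e-04  1.49756416e+00] [-0.17789558 -0.32165017 -0.72863252]
```

View pics/c6.png

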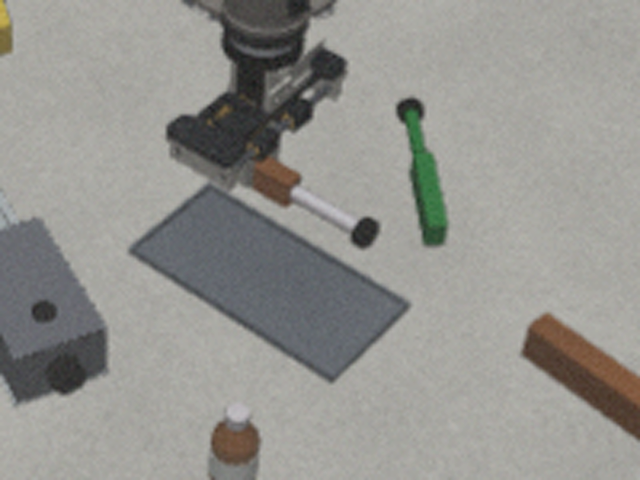

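The stick hangs level over the tray, with the rubber end at (364,232) pointing along the tray's +x. I'll lower it.

>>> jog_arm(
  deltas=[0, 0, -0.1, 0, 0, 0, 0, 0, -0.3, 0, 0, 0, 0, 0, -0.52, 0, 0, 0, 0, 0, -0.7, 0, 0, 0, 0, 0, -0.82, 0, 0, 0],
)

```text
time: 29.23
tool_pos: [0.4159, 0.2513, 0.0411]
tool_rot: [-3.14, 0.001, 1.496]
contact_force: [-0.8, -0.0, -1.4]
opening: 0.0217
```

>>> jog_arm(
  deltas=[0, 0, -0.06, 0, 0, 0, 0, 0, -0.1, 0, 0, 0, 0, 0, -0.14, 0, 0, 0, 0, 0, -0.17, 0, 0, 0, 0, 0, -0.18, 0, 0, 0],
)

```text
time: 29.65
tool_pos: [0.4166, 0.2525, 0.0249]
tool_rot: [3.141, -0.0, 1.498]
contact_force: [-0.5, 0.2, -1.5]
opening: 0.0217
```

>>> jog_arm(
  deltas=[0, 0, -0.01, 0, 0, 0, 0, 0, -0.02, 0, 0, 0, 0, 0, -0.025, 0, 0, 0, 0, 0, -0.025, 0, 0, 0],
)

```text
time: 29.98
tool_pos: [0.4164, 0.2526, 0.0224]
tool_rot: [3.141, -0.0, 1.498]
contact_force: [-0.1, 0.1, -1.9]
opening: 0.0217
```

>>> jog_arm(
  deltas=[0, 0, -0.005, 0, 0, 0, 0, 0, -0.01, 0, 0, 0, 0, 0, -0.015, 0, 0, 0, 0, 0, -0.015, 0, 0, 0],
)

```text
time: 30.32
tool_pos: [0.4164, 0.2526, 0.021]
tool_rot: [3.141, -0.0, 1.498]
contact_force: [-0.9, -0.1, 2.2]
opening: 0.0219
```

>>> jog_arm(
  deltas=[0, 0, 0, 0, 0, 0, 0, 0, 0, 0, 0, 0, 0, 0, 0, 0, 0, 0, 0, 0, 0, 0, 0, 0, 0, 0, 0, 0, 0, 0],
  claw=0.5,
)

```text
time: 30.73
tool_pos: [0.4163, 0.2525, 0.0207]
tool_rot: [3.141, -0.0, 1.498]
contact_force: [0.0, 0.1, -0.3]
opening: 0.0452
```

>>> jog_arm(
  deltas=[0, 0, 0.02, 0, 0, 0, 0, 0, 0.1, 0, 0, 0, 0, 0, 0.25, 0, 0, 0, 0, 0, 0.5, 0, 0, 0, 0, 0, 0.8, 0, 0, 0],
)

```text
time: 31.15
tool_pos: [0.4153, 0.2521, 0.1011]
tool_rot: [-3.139, 0.001, 1.498]
contact_force: [0.4, 0.4, -0.7]
opening: 0.0458
```

>>> jog_arm(
  deltas=[0, 0, 0.2, 0, 0, 0, 0, 0, 0.4, 0, 0, 0, 0, 0, 0.6, 0, 0, 0, 0, 0, 0.8, 0, 0, 0, 0, 0, 1, 0, 0, 0],
)

```text
time: 31.57
tool_pos: [0.416, 0.2524, 0.2025]
tool_rot: [3.141, -0.0, 1.498]
contact_force: [-0.0, 0.2, -0.1]
opening: 0.0457
```

>>> jog_arm(
  deltas=[-0.2, 0.2, 0, 0, 0, 0, -0.4, 0.4, 0, 0, 0, 0, -0.6, 0.6, 0, 0, 0, 0, -0.8, 0.8, 0, 0, 0, 0, -0.8, 0.8, 0, 0, 0, 0],
)

```text
time: 31.98
tool_pos: [0.3331, 0.3348, 0.2015]
tool_rot: [-3.141, -0.001, 1.501]
contact_force: [0.3, -0.1, -0.0]
opening: 0.0461
```

```bash
python3 - <<'E'
from h import *
o=robot.observe();print(o['tool_pos'],o['contact_force'],o['time'])
f=lambda im:cv2.convertScaleAbs(cv2.resize(im[...,::-1],(700,560),interpolation=cv2.INTER_CUBIC),alpha=1.5)
cv2.imwrite('pics/c7.png',f(snap('scene','s7')[130:310,195:420]))
cv2.imwrite('pics/c7t.png',f(snap('top','t7')[100:280,175:400]))
E
```

```text
[0.333133   0.33477111 0.20151781] [ 0.25440301 -0.12598134 -0.00416133] 31.9833
```

View pics/c7.png

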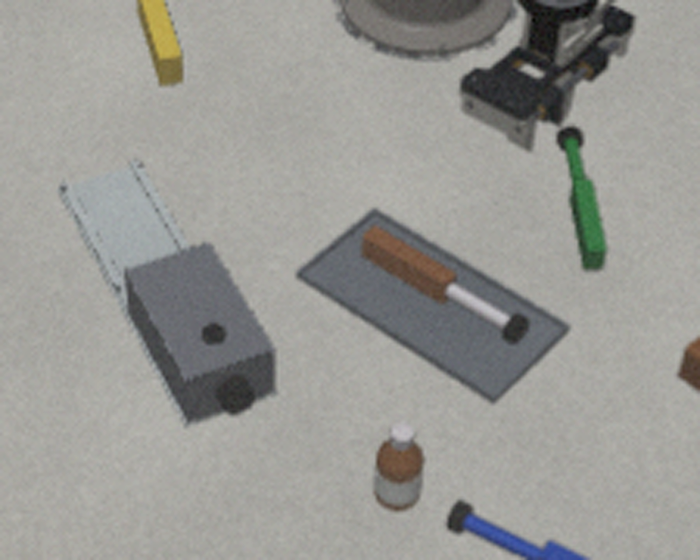

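View pics/c7t.png

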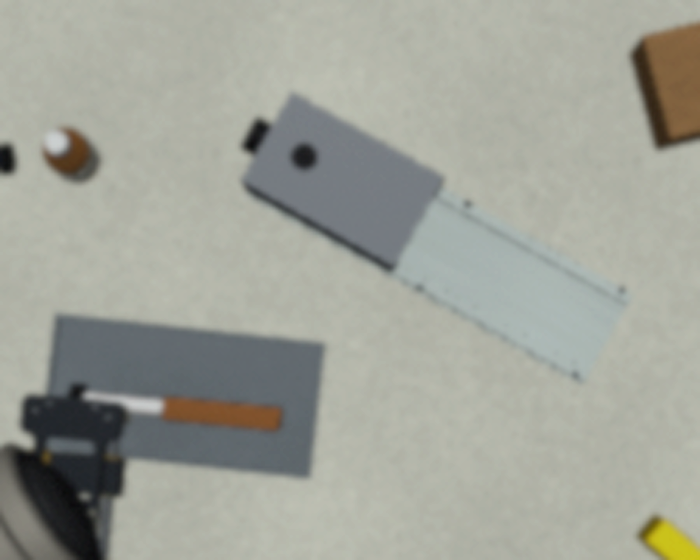

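The stick lies flat in its tray, with the handle at (410,263) and the rubber end at (515,327) in the scene crop. The module is out of sight in the hood, the bystanders are in place and the arm is clear. I'll hand in.

```bash
python3 -c "
from cell import robot
print(robot.hand_in())"
```

```text
the job is handed in; nothing more can be done
None
```

The module is against the stop and was seated with a press of about 18 N. The stick is back flat in its tray, and I handed the job in at about 32 s.

- **Moving the module:** Friction was steady at about 3.5 N. The force rose sharply when the module's front was roughly 118 mm inside the hood, by my estimate.
- **Force peak:** When the module met the stop, the last step of that batch brought the wrist reading to about 22.4 N, with noise of roughly ±0.7 N. I estimate the stop itself felt about 19 N once friction is taken off, but this was closer to the 22 N limit than I intended.
- **Seating press:** I eased off at once, to about 15–16 N, then held about 18 N for over 1.2 s. The force stayed steady and nothing moved, so the stop appears intact. I can't see inside the hood to confirm it.
- **Last checks:** The final pictures show the stick lying in its tray and the module hidden inside the hood. The bottle and the part of the carton in view are where they were. The ruler was out of frame in those last crops, but the arm passed nowhere near it. The arm is clear and reads about 0 N.

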